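# Pump a bench trigger clamp closed on a glued ring block and hold it

## Robot

A 6-joint arm with a two-finger parallel gripper is mounted at the origin on the work surface. World frame = base frame: x ahead of the robot, y to its left, z up, the work surface at z = 0. Lengths are in m, angles in rad, forces in N, time in s.
With the tool pointing down it reaches from about 0.35 to 0.8 m from the base axis. Payload 7.3 kg.
Tool frame: the origin (TCP) lies between the finger pads; the fingertips stand 25 mm ahead of it and the grasp point (between the pads) lies 6 mm ahead of it (r.tip_extent is the distance from the TCP to the fingertips, in m); z points along the fingers, y is the direction in which the jaws open and shut (so a half turn about z gives the same grasp; the last joint's range is limited). The gripper opens to 85 mm and grips with 20 to 120 N. Pads are 22 mm wide; open, the fingers measure 114 mm over their backs; the gripper's body (76 mm by 85 mm) begins 54 mm behind the grasp point. The pads swing forward as they close: fully open they stand 13 mm farther back than shut.
Start: joints at [1.02, 0.342, 1.524, -0, 1.275, -0.146], TCP at [0.207, 0.483, 0.225] pointing down, gripper open.
Joint ranges: [-2.53, 2.53], [-0.77, 2.02], [0.04, 2.7], [-1, 4.14], [0.28, 2.66], [-3.11, 3.11]. Speed limits (rad/s): [2.57, 2.57, 3.14, 3.14, 3.14, 3.14].

## Interface

Orientations are given as a unit quaternion [x, y, z, w].
In Python, from workcell import r, command_gripper, optics gives the robot as it stands. The module is installed in compiled form; this text tells all that it offers. Calls block until the motion is done:
- r.reach(position, orientation): joint-space move of the TCP to a pose.
- r.move_straight(position, orientation=None, speed=0.15, max_force=None): straight line of the TCP; orientation=None keeps the orientation; speed is the mean speed in m/s. With max_force (N) it stops when the force on the tool has changed by that much, and returns True; else False.
- r.movej(angles): joint-space move.
- command_gripper(opening, force=None): finger opening in m; force is the grip in N (None keeps the last); returns when the fingers have stopped.
- r.hold(seconds).
- r.solve_ik(position, orientation): joint angles nearest the present ones, or None.
- r.read_state(): the state.
- optics.get_image(name): name is "scene" or "top"; returns (picture, depth): 400x640x3 uint8, red, green, blue; 400x640 float32, m along the optical axis (not along the pixel's ray), 0 where there is no reading.
- optics.camera_model(name): a dict with "K" (3x3 intrinsics, pixels), "k1" (the pictures are not rectified: a ray, as slopes to the right and down, at radius r is drawn at 1 + k1 r^2 times it, then the intrinsics apply), "R" (3x3) and "t" (3): a world point X has camera coordinates R X + t. Camera axes: x right, y down, z forward; pixel columns grow to the right and rows downward; lengths in m; the calibration is good to about 2 mm. A picture is of the moment at which its call begins. camera_model takes no time and is no camera call.
A pose or a line that the arm cannot do raises r.PlanningError and nothing moves.
- r.finish_job(): hands the job in, once; it reports no verdict.
The state is a dict: "time_s": time; "joint_positions": joint angles; "dq": joint speeds; "tau": joint torques, N m; "eef_pos": TCP position; "eef_rot": TCP orientation; "contact_force": force on the tool from outside, world axes, zero at the start; "torque": the same for the moment, N m; "grip_width": finger opening in m.
Only numpy, scipy, OpenCV 4.12 (cv2) and the standard library are available. Lean on these libraries where they do the work, as an engineer would, in place of code of your own. Each camera call takes 0.05 s, during which the arm holds its last target.

## Task

Set the small two-tone ring block, slots up, on the wooden bed of the bench clamp, centred between the two jaws with its two-tone length running along the bar, and let go of it. Then close the clamp on it with its trigger alone: pump the trigger until the sliding jaw has brought the block up against the fixed jaw and its soft pad is pressed in about half-way, firm but never so hard that the pad bottoms out and the fresh glue joint is crushed. Finish while holding: the clamp presses only as long as the trigger is squeezed, so end with the trigger still held squeezed; leave everything else on the bench where it is.

Things in the scene. Friction and masses are not known exactly. Their poses are not given: they have to be found in the camera images.
- block_center (a point): Loose glued-up ring block: 56 mm long (its x; dark half at -x, light half at +x), 40 wide (y), 45 high (z), about 0.12 kg; two 5 mm slots cross its top along y. This point is its centre, 22.5 mm above its underside. Starts on the bench, slots up, any yaw; goes into the clamp either way round. Grip it across its 40 mm width.
- clamp: One-hand trigger bar clamp screwed to a jig board (fixed; place and yaw vary). Origin on the bench below the fixed pad's face; x along the steel bar from the fixed towards the sliding jaw, y across, z up. Board x -132 to 130 mm, y -50 to 50. Bed (block stands here) x 0 to 130, y -37 to 37, top z 50. Fixed jaw x -28 to 0, 32 wide, top z 96. Bar tail behind the handle, z under 50, to x -175.
- fixed_pad (a point): Centre of the fixed jaw's pad face, 76 mm above the bench; the block ends up flat against it.
- bed (a point): Point on top of the bed (50 mm above the bench, on the bar's centre line) below the centre of the block when it stands against the fixed pad. When loading, leave a few mm to the fixed pad: the sliding jaw pushes the block the rest of the way.
- handle_back (a point): Middle of the back (side away from the jaws) of the fixed upright handle post, 86 mm above the bench, at clamp x -99. The post is 14 mm thick (x), 30 wide (y), its top 118 mm above the bench. One finger can rest here while the other pulls the trigger: grip from above, fingers closing along the clamp's x.
- trigger_front (a point): Middle of the front (side towards the jaws) of the trigger, 86 mm above the bench; moves with it. Trigger 22 mm wide (y), 8 thick (x), top 102 mm above the bench. Released, the point is 45 mm in front of handle_back (along clamp x); squeezed home, 25 mm. 26 mm of free room lies between it and the back of the fixed jaw.
- trigger (a joint): Trigger angle: 0 released (spring return, about 0.5 s), 0.26 rad home at the handle; hinge 77 mm below trigger_front. A full squeeze closes the jaw 6.6 mm (one ratchet tooth; the first 2 to 9 mm), after up to 0.1 rad of free play (0.18 in the first); then let it out fully to 0 to catch the next tooth. 1 rad moves the jaw 36 mm. trigger_front needs 3 to 8 N, about 8 N with the pad half in.
- jaw (a joint): Travel of the sliding jaw and bar towards the fixed jaw, m: starts at 0.010 to 0.026, 0.055 at most. The gap between the pads is 0.100 minus this (pad relaxed), so it meets the 56 mm block, pushed against the fixed pad, at 0.044. A 3 N brake keeps the bar where it was left between strokes, but cannot keep the clamp tight once the trigger is let go.
- pad (a joint): How far the soft pad of the sliding jaw is pressed in: 0 relaxed, 0.005 m bottomed out. A spring of 3 N per mm: half-way, 0.0025 m, is a clamping force of 7.5 N; bottomed out is 15 N and rising fast. A full squeeze of the trigger once the jaw is on the block bottoms it out: squeeze only part of the way.
- pad_face (a point): Centre of the soft pad's face on the sliding jaw, 76 mm above the bench; pad 30 mm wide, 34 mm high. The sliding jaw behind it is 32 mm wide and its top is 97 mm above the bench. Do not push it by hand.
- glue: White glue bottle, 48 mm across, 130 mm tall, standing; a bystander. Origin at its foot.
- mallet: Small wooden mallet, 240 mm long, lying on the bench; a bystander.
- bangle: Plain silver bangle, 68 mm across, 10 mm high, lying flat; a bystander.
- brush: Glue brush, 170 mm long, lying on the bench; a bystander.
- mandrel: Upright tapered steel ring mandrel on a round wooden foot 90 mm across, 185 mm tall; a bystander.
- ring_tray: A longer, lower finished ring display, 110 x 55 x 30 mm with three slots, of one wood; a bystander, not the block to be clamped.
- bangle_stand: Turned wooden bangle stand, 80 mm across, 105 mm tall; a bystander.
Mind the look-alikes: they are no part of the job. What is shaped like the part that bears block_center but red or yellow is not meant.

How it is judged:
On the way, in this order (a step that is already met when the one before it is completed fails the run):
1. the block stands slots up on the clamp's bed between the jaws, in line with the bar, and has been let go (z of block_center in the frame of clamp between 0.0675 and 0.0775 m and y of block_center in the frame of clamp between -0.012 and 0.012 m and angle between block_center's own z axis and vertical below 0.12 rad and angle between the x axis of block_center and the x axis of clamp, either way round below 0.15 rad and x of block_center in the frame of clamp above 0.026 m and x of block_center in the frame of pad_face below -0.026 m and contact force between the fingers and block below 0.2 N), for 0.2 s.
2. with the trigger squeezed, the sliding jaw presses the block against the fixed jaw (contact force between jaw and block above 4 N and contact force between the fingers and trigger above 2 N and horizontal distance between block_center and bed below 0.012 m and contact force between the fingers and block below 0.2 N), for 0.2 s.
At the end, for the whole second after the job is handed in: For the last second: fingers press the squeezed trigger (over 2 N, over 0.02 rad); jaw presses block with 4 to 13 N (pad in 1.3 to 4.3 mm of 5); block at rest, untouched, upright on the bed, within 12 mm of the bar's line and 0.06 rad of its direction, end within 2.5 mm of the fixed pad (z of block_center in the frame of clamp between 0.0675 and 0.0775 m and y of block_center in the frame of clamp between -0.012 and 0.012 m and angle between block_center's own z axis and vertical below 0.12 rad and angle between the x axis of block_center and the x axis of clamp, either way round below 0.06 rad and x of block_center in the frame of clamp between 0.0255 and 0.0305 m and contact force between jaw and block between 4 and 13 N and contact force between the fingers and trigger above 2 N and value of joint trigger above 0.02 rad and contact force between the fingers and block below 0.2 N and linear speed of block below 0.01 m/s and velocity of joint jaw between -0.003 and 0.003 m/s); the arm keeps its last pose, push and grip.
It fails at once if the block is crushed: the sliding jaw presses it with more than 17 N (the pad has bottomed out) (contact force between jaw and block above 17 N).
It fails at once if the sliding jaw or its bar is pushed by the robot instead of by the trigger (more than 3 N) (contact force between any of the fingers, the arm and jaw above 3 N).
It fails at once if a bystander is moved by more than 30 mm (distance of any of glue, mallet, bangle, brush, mandrel, ring_tray, bangle_stand from where it was at the start of the episode above 0.03 m).
It also fails if it takes over 64 s, if anything falls off the work surface, if the arm or the gripper's body presses on something with over 40 N, if the wrist force passes 120 N, or if a joint passes its speed limit or range.

## Working session

There is one attempt and no reset: what is moved stays moved. The work goes in short steps, each a Python script; the robot and the scene stay as the last script left them, time stands still between calls to the robot, and variables do not carry over. Pictures are saved under pics/ and viewed, and the job is handed in when it is done.

```bash
mkdir -p pics
cat > h.py <<'E'
import numpy as np, cv2
from workcell import r, command_gripper, optics
def cast(name,u,v,z):
    m=optics.camera_model(name);K=np.array(m['K']);R=np.array(m['R']);t=np.array(m['t'])
    d=undist(m,np.atleast_2d(np.stack([np.ravel(u),np.ravel(v)],1).astype(float)))
    c=-R.T@t; w=d@R
    s=(np.asarray(z)-c[2])/w[:,2]
    return c+w*np.reshape(s,(-1,1))
def undist(m,uv):
    K=np.array(m['K'])
    p=cv2.undistortPoints(uv.reshape(-1,1,2),K,np.array([m['k1'],0,0,0.]))[:,0]
    return np.c_[p,np.ones(len(p))]
def cloud(name,depth):
    m=optics.camera_model(name);R=np.array(m['R']);t=np.array(m['t'])
    h,w=depth.shape;u,v=np.meshgrid(np.arange(w),np.arange(h))
    d=undist(m,np.stack([u.ravel(),v.ravel()],1).astype(float))
    P=(d*depth.reshape(-1,1)-t)@R
    P[depth.ravel()<=0]=np.nan
    return P.reshape(h,w,3)
def proj(name,X):
    m=optics.camera_model(name);c=np.atleast_2d(X)@np.array(m['R']).T+np.array(m['t'])
    s=c[:,:2]/c[:,2:];s=s*(1+m['k1']*(s**2).sum(1,keepdims=True))
    K=np.array(m['K']);return s@K[:2,:2].T+K[:2,2]
def snap(tag):
    for n in('top','scene'):
        p,d=optics.get_image(n);np.savez(f'pics/{tag}_{n}.npz',p=p,d=d);cv2.imwrite(f'pics/{tag}_{n}.png',p[:,:,::-1])
E
python3 - <<'E'
from h import *
print(r.read_state()['time_s'])
snap('a')
for n in('top','scene'):
    m=optics.camera_model(n);print(n,m,-np.array(m['R']).T@np.array(m['t']))
E
```

```text
0.0
top {'K': array([[457.00815945,   0.        , 325.92272467],
       [  0.        , 457.00815945, 201.14390647],
       [  0.        ,   0.        ,   1.        ]]), 'k1': -0.08126664199907349, 'R': array([[ 0.01015128, -0.99978813, -0.01790683],
       [-0.98749378, -0.00720564, -0.15749321],
       [ 0.15733081,  0.01928164, -0.9873577 ]]), 't': array([0.02149332, 0.57963508, 1.23157975])} [0.37840242 0.00191852 1.30768322]
scene {'K': array([[439.07957724,   0.        , 320.8295085 ],
       [  0.        , 439.07957724, 200.64883888],
       [  0.        ,   0.        ,   1.        ]]), 'k1': 0.01254264909482951, 'R': array([[-0.4971572 ,  0.86737461,  0.02227124],
       [ 0.44866466,  0.27896387, -0.84904604],
       [-0.74265385, -0.41211703, -0.52784923]]), 't': array([ 0.2726005 , -0.19858266,  1.59324788])} [1.407854   0.47555523 0.66631769]
```

View pics/a_top.png

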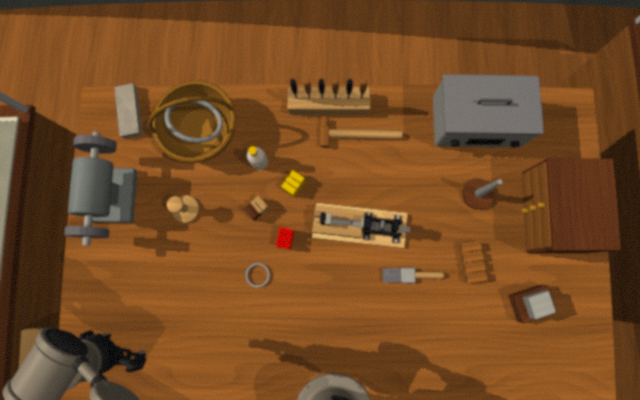

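View pics/a_scene.png

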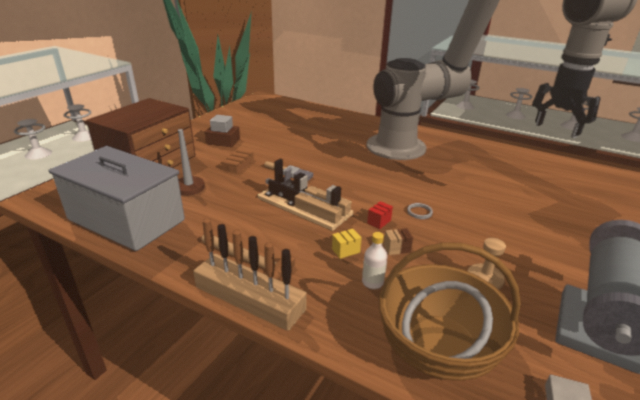

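Candidates for the block, by top-view pixel: the brown two-tone block (257,207), the yellow one (293,182), the red one (285,238), and the ring_tray (474,262). By the description it is the one at (257,207), seen at (397,242) in the scene view. I'll check that in a close crop.

Run:
```python
from h import *
a=np.load('pics/a_top.npz')['p'];b=np.load('pics/a_scene.npz')['p']
A=cv2.resize(a[185:260,235:315],None,fx=5,fy=5,interpolation=cv2.INTER_CUBIC)
B=cv2.resize(b[215:265,360:440],None,fx=5,fy=4,interpolation=cv2.INTER_CUBIC)
B=cv2.copyMakeBorder(B,0,A.shape[0]-B.shape[0],0,0,cv2.BORDER_CONSTANT)
cv2.imwrite('pics/crop1.png',np.hstack([A,B])[:,:,::-1])
A=cv2.resize(a[195:260,300:425],None,fx=6,fy=6,interpolation=cv2.INTER_CUBIC)
cv2.imwrite('pics/crop2.png',A[:,:,::-1])
```

```text
(no output)
```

View pics/crop1.png

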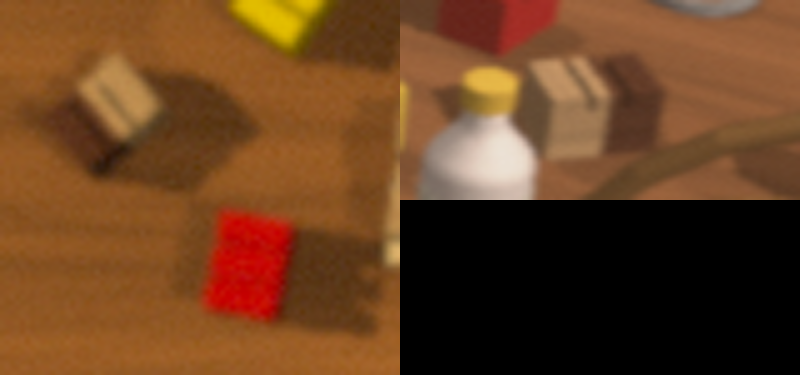

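View pics/crop2.png

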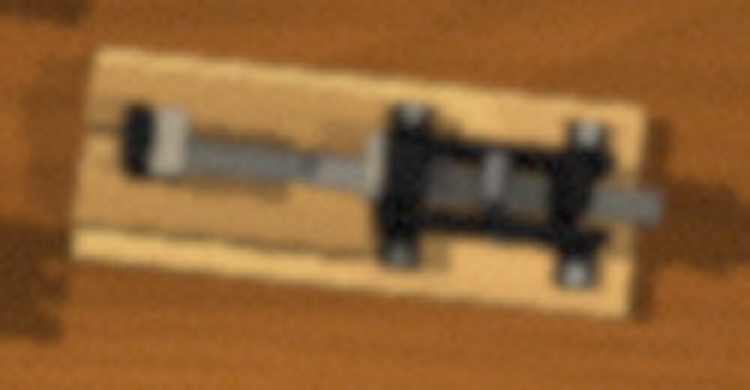

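The crop shows dark and light halves with slots on top, so (257,207) is the block. Next I'll measure the block and clamp from depth.

Run:
```python
from h import *
for n,(u0,u1,v0,v1) in (('top',(235,280,185,230)),('scene',(375,425,220,265))):
    q=np.load(f'pics/a_{n}.npz');P=cloud(n,q['d']);S=P[v0:v1,u0:u1].reshape(-1,3);C=q['p'][v0:v1,u0:u1].reshape(-1,3)
    hi=(S[:,2]>.038)&(S[:,2]<.06)
    print(n,hi.sum(),np.median(S[hi],0),S[hi].min(0),S[hi].max(0))
    rc=cv2.minAreaRect(S[hi][:,:2].astype(np.float32));print(rc)
    L=hi&(C.sum(1)>330); D=hi&~L
    print('light',L.sum(),S[L].mean(0),'dark',D.sum(),S[D].mean(0))
q=np.load('pics/a_top.npz');P=cloud('top',q['d'])
# rows along clamp: height profile
np.set_printoptions(linewidth=220,suppress=True)
print((P[205:250:2,308:420:3,2]*1000).round().astype(int))
```

```text
top 254 [0.55923922 0.2249373  0.04524598] [0.49988037 0.15576492 0.03800516] [0.59179825 0.25610972 0.0519257 ]
((0.5337154865264893, 0.20195043087005615), (0.11174189299345016, 0.05620873346924782), 41.15883255004883)
light 107 [0.57154292 0.21590454 0.04503887] dark 147 [0.5495045  0.22950636 0.04526743]
scene 274 [0.56667895 0.22397157 0.04384738] [0.53064288 0.18971677 0.03835492] [0.59925798 0.25729499 0.04720777]
((0.5639750957489014, 0.22301322221755981), (0.045809779316186905, 0.05744761601090431), 41.897705078125)
light 124 [0.57517385 0.21501985 0.04374303] dark 150 [0.56063166 0.23215765 0.04309484]
[[                   1                   -2                    4                   13                   18                   16                   13                   17                   13                   -1
                     1                   -4                   -2                    1                    1                   -9                    0                    2                    0                    5
                    -2                    1              
[... 17441 characters left out ...]
7                    0                    2
                    -1                   -1                    2                    0                   -2                    3                    4                   -2                    1                    2
                     0                    1                   -5                    1                    4                   -2                   -3                   -3                   -2                   -4
                    -2                    1                    2                    3                   -1                   -1                   -1                   -1]]<stdin>:12: RuntimeWarning: invalid value encountered in cast
```

```bash
python3 - <<'E'
from h import *
np.set_printoptions(linewidth=200,suppress=True,precision=4)
import scipy.ndimage as nd
def run(n,box,zlo,zhi,zc,lab,extra=None):
    u0,u1,v0,v1=box
    q=np.load(f'pics/a_{n}.npz');Z=np.nan_to_num(cloud(n,q['d'])[:,:,2])
    Z=cv2.medianBlur(Z.astype(np.float32),3)
    M=np.zeros(Z.shape,np.uint8);M[v0:v1,u0:u1]=((Z>zlo)&(Z<zhi))[v0:v1,u0:u1]
    if extra is not None: M&=extra(q['p'].astype(int)).astype(np.uint8)
    l,k=nd.label(M)
    if k==0: print(lab,n,'none');return
    s=nd.sum(M,l,range(1,k+1));M=(l==1+np.argmax(s)).astype(np.uint8)
    v,u=np.nonzero(M);X=cast(n,u,v,zc)
    rc=cv2.minAreaRect(X[:,:2].astype(np.float32));print(lab,n,M.sum(),rc, 'mean',X.mean(0)[:2]);return X
for n,box in (('top',(238,275,188,225)),('scene',(375,425,222,265))):
    run(n,box,.037,.056,.045,'block')
run('top',(238,275,188,225),.03,.06,.045,'light',lambda p:p.sum(2)>330)
run('scene',(375,425,222,265),.037,.06,.045,'light',lambda p:p.sum(2)>330)
X=run('top',(300,425,195,260),.008,.2,.015,'board')
run('top',(300,425,195,260),.04,.061,.05,'bed',lambda p:(p[:,:,0]-p[:,:,2]>40))
run('top',(300,345,195,260),.08,.12,.097,'slidejaw')
run('top',(345,400,195,260),.085,.104,.096,'fixedjaw')
run('top',(375,400,195,260),.108,.13,.118,'post')
run('scene',(250,360,155,230),.108,.13,.118,'post')
run('scene',(320,360,155,230),.085,.12,.097,'slidejaw')
E
python3 - <<'E'
import cv2,numpy as np
b=cv2.imread('pics/a_scene.png')
cv2.imwrite('pics/crop3.png',cv2.resize(b[150:235,250:365],None,fx=6,fy=6,interpolation=cv2.INTER_CUBIC))
E
```

```text
block top 86 ((0.5465729832649231, 0.23965799808502197), (0.04140552878379822, 0.016076751053333282), 41.22682189941406) mean [0.5465 0.2397]
block scene 286 ((0.5699173212051392, 0.22536925971508026), (0.0487903356552124, 0.059641893953084946), 42.01659393310547) mean [0.5696 0.2252]
light top 119 ((0.5698280334472656, 0.2158815711736679), (0.037223488092422485, 0.02798459120094776), 39.87978744506836) mean [0.5711 0.2163]
light scene 85 ((0.5808709859848022, 0.21220698952674866), (0.04536197707056999, 0.017900753766298294), 39.46346664428711) mean [0.5808 0.2119]
board top 3271 ((0.5149585604667664, -0.07260359823703766), (0.2747921347618103, 0.10024626553058624), 84.01065826416016) mean [ 0.5153 -0.0688]
bed top 529 ((0.5008394718170166, -0.004902862012386322), (0.13866211473941803, 0.032139331102371216), 84.34286499023438) mean [ 0.4996 -0.0058]
slidejaw top 131 ((0.5257899761199951, 0.028890781104564667), (0.032241348177194595, 0.029346143826842308), 0.47173255681991577) mean [0.5253 0.0286]
fixedjaw top 119 ((0.5133903622627258, -0.08177171647548676), (0.026658937335014343, 0.03215149790048599), 89.91791534423828) mean [ 0.5147 -0.081 ]
post top 52 ((0.5062246322631836, -0.1573321670293808), (0.01307071465998888, 0.026366189122200012), 89.23605346679688) mean [ 0.5061 -0.1585]
post scene 38 ((0.522074282169342, -0.15648217499256134), (0.03389260545372963, 0.017791777849197388), 9.684617042541504) mean [ 0.5216 -0.1555]
slidejaw scene 104 ((0.5414273738861084, 0.030518151819705963), (0.043971579521894455, 0.03347628191113472), 1.6917273998260498) mean [0.5426 0.0312]
```

View pics/crop3.png

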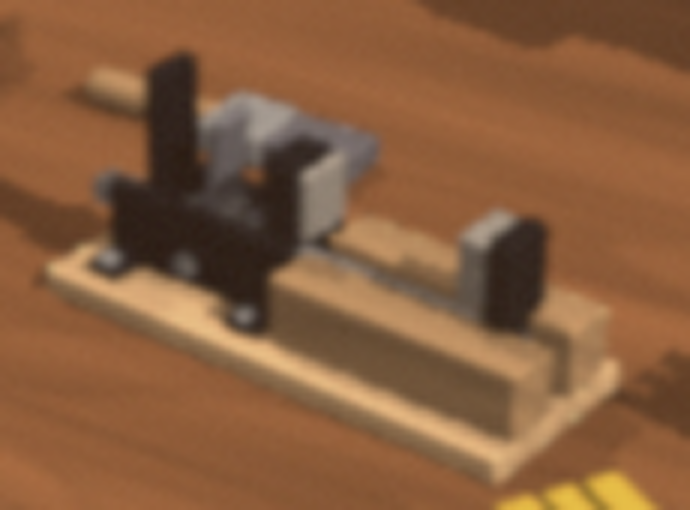

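Measured, with both views and the given sizes agreeing:
- **Block:** centre about (0.562, 0.225), width axis about 41°.
- **Clamp:** origin about (0.5154, -0.067), with its x axis at about 84°. The jaw-to-post spacing measures 76 mm against a nominal 78.

Now I'll pick up the block.

```bash
cat >> h.py <<'E'
from scipy.spatial.transform import Rotation as Ro
def down(deg):
    a=np.radians(deg);y=np.array([np.cos(a),np.sin(a),0]);z=np.array([0,0,-1.]);x=np.cross(y,z)
    return Ro.from_matrix(np.c_[x,y,z]).as_quat()
O=np.array([.5154,-.067]);TH=84.0
def C(x,y,z):
    t=np.radians(TH);return [O[0]+x*np.cos(t)-y*np.sin(t),O[1]+x*np.sin(t)+y*np.cos(t),z]
def st():
    s=r.read_state();print('t %.2f'%s['time_s'],'p',np.round(s['eef_pos'],4),'F',np.round(s['contact_force'],2),'w %.4f'%s['grip_width'])
    return s
E
python3 - <<'E'
from h import *
for a in (41,221):print(a,r.solve_ik([.562,.225,.035],down(a)))
for a in (-6,174,84,264):print(a,r.solve_ik(C(.036,0,.085),down(a)))
print(r.tip_extent)
a=min((41,221),key=lambda a:abs(r.solve_ik([.562,.225,.035],down(a))[5]))
print('use',a)
command_gripper(.072,40)
r.reach([.562,.225,.12],down(a))
snap('b');st()
E
```

```text
41 [ 2.54271210e-01  6.85272334e-01  1.51234633e+00 -4.44089210e-16
  9.43973988e-01 -4.61313784e-01]
221 [ 2.54271210e-01  6.85272334e-01  1.51234633e+00 -4.44089210e-16
  9.43973988e-01  2.68027887e+00]
-6 [-2.07447632e-01  4.90770615e-01  1.72313954e+00 -4.44089210e-16
  9.27682498e-01 -1.02727877e-01]
174 [-2.07447632e-01  4.90770615e-01  1.72313954e+00 -4.44089210e-16
  9.27682498e-01  3.03886478e+00]
84 [-2.07447632e-01  4.90770615e-01  1.72313954e+00 -4.44089210e-16
  9.27682498e-01 -1.67352420e+00]
264 [-2.07447632e-01  4.90770615e-01  1.72313954e+00 -4.44089210e-16
  9.27682498e-01  1.46806845e+00]
0.025
use 41
t 2.15 p [0.5615 0.2262 0.1205] F [0.25 0.25 0.14] w 0.0718
```

View pics/b_scene.png

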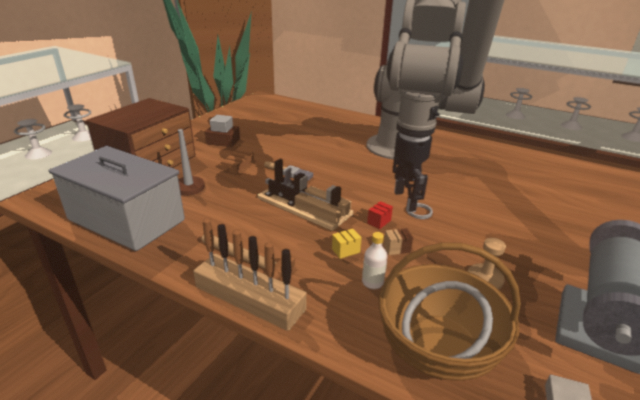

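Run:
```python
from h import *
for X in ([.5615,.2262,.0955],[.562,.225,.045],[.562,.225,0]): print(X,proj('scene',X),proj('top',X))
b=cv2.imread('pics/b_scene.png');t=cv2.imread('pics/b_top.png')
A=cv2.resize(b[150:270,360:460],None,fx=4,fy=4,interpolation=cv2.INTER_CUBIC);B=cv2.resize(t[165:285,215:315],None,fx=4,fy=4,interpolation=cv2.INTER_CUBIC)
cv2.imwrite('pics/crop4.png',np.hstack([A,B]))
```

```text
[0.5615, 0.2262, 0.0955] [[402.41018216 215.69112185]] [[251.52486683 204.29038325]]
[0.562, 0.225, 0.045] [[399.34865997 233.04455083]] [[255.16381271 206.82968133]]
[0.562, 0.225, 0] [[397.2244994  247.83208699]] [[257.80627622 209.08083859]]
```

View pics/crop4.png

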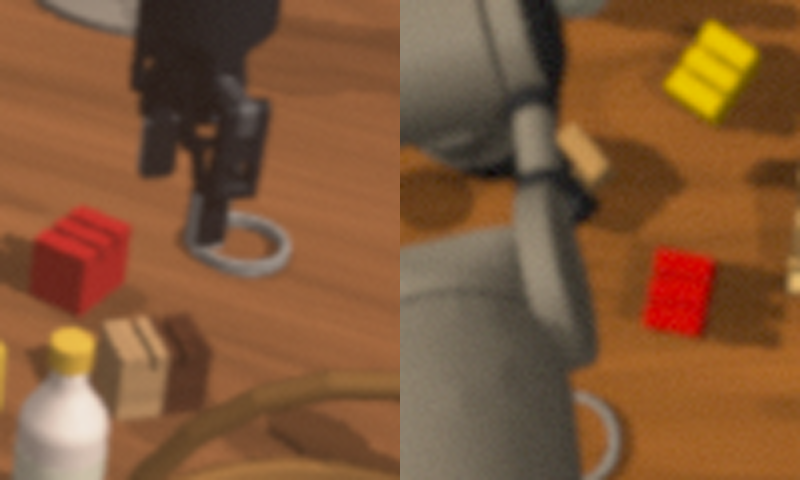

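Run:
```python
from h import *
y=np.array([np.cos(np.radians(41)),np.sin(np.radians(41)),0])
for z in(.0955,.105):
  for s in(-.043,.043): print(z,s,proj('scene',np.array([.5615,.2262,z])+s*y))
print(proj('scene',[.5615,.2262,.1205]))
snap('c');st()
q=np.load('pics/c_scene.npz');P=cloud('scene',q['d'])
for (u,v) in((411,206),(412,200),(399,190),(400,240),(393,250),(406,246)):print(u,v,P[v,u].round(4),q['p'][v,u])
```

```text
0.0955 -0.043 [[396.2491137  205.96503157]]
0.0955 0.043 [[409.01557612 226.11646882]]
0.105 -0.043 [[396.69239547 202.65821144]]
0.105 0.043 [[409.55473208 222.67257449]]
[[403.70628005 206.73934738]]
t 2.25 p [0.5617 0.226  0.1204] F [ 0.38  0.01 -0.52] w 0.0718
411 206 [0.6061 0.2552 0.1565] [53 41 35]
412 200 [0.6036 0.2546 0.1704] [48 34 27]
399 190 [0.5386 0.2025 0.1467] [56 45 40]
400 240 [0.5818 0.2348 0.0407] [154 116  80]
393 250 [0.5886 0.2233 0.0105] [163 123  84]
406 246 [0.5686 0.2477 0.0192] [89 55 37]
```

Run:
```python
from h import *
q=np.load('pics/c_scene.npz');P=cloud('scene',q['d'])
for u in (398,400,402,408,410,412):print(u,[(v,(P[v,u]*1000).round().tolist()) for v in range(188,226,3)])
cv2.imwrite('pics/crop5.png',cv2.resize(q['p'][150:270,360:460,::-1],None,fx=5,fy=5,interpolation=cv2.INTER_CUBIC))
```

```text
398 [(188, [538.0, 199.0, 151.0]), (191, [536.0, 200.0, 142.0]), (194, [537.0, 201.0, 134.0]), (197, [334.0, 138.0, 1.0]), (200, [349.0, 144.0, 0.0]), (203, [364.0, 150.0, -0.0]), (206, [380.0, 156.0, 1.0]), (209, [394.0, 161.0, -1.0]), (212, [408.0, 167.0, -1.0]), (215, [422.0, 172.0, -1.0]), (218, [438.0, 179.0, 1.0]), (221, [451.0, 184.0, 0.0]), (224, [461.0, 188.0, -2.0])]
400 [(188, [538.0, 204.0, 153.0]), (191, [536.0, 204.0, 143.0]), (194, [314.0, 137.0, 0.0]), (197, [327.0, 142.0, -2.0]), (200, [344.0, 148.0, -1.0]), (203, [363.0, 155.0, 1.0]), (206, [376.0, 161.0, -0.0]), (209, [389.0, 166.0, -2.0]), (212, [404.0, 171.0, -1.0]), (215, [417.0, 177.0, -2.0]), (218, [431.0, 182.0, -2.0]), (221, [451.0, 189.0, 2.0]), (224, [458.0, 192.0, -2.0])]
402 [(188, [532.0, 207.0, 150.0]), (191, [531.0, 208.0, 142.0]), (194, [310.0, 142.0, -0.0]), (197, [325.0, 147.0, -1.0]), (200, [338.0, 152.0, -3.0]), (203, [354.0, 159.0, -3.0]), (206, [375.0, 166.0, 1.0]), (209, [389.0, 172.0, 1.0]), (212, [399.0, 176.0, -2.0]), (215, [418.0, 182.0, 0.0]), (218, [428.0, 187.0, -2.0]), (221, [443.0, 19
[... 502 characters left out ...]
[607.0, 249.0, 185.0]), (197, [606.0, 250.0, 178.0]), (200, [604.0, 250.0, 169.0]), (203, [605.0, 252.0, 162.0]), (206, [609.0, 254.0, 157.0]), (209, [604.0, 253.0, 147.0]), (212, [405.0, 200.0, 9.0]), (215, [407.0, 202.0, 1.0]), (218, [420.0, 206.0, 0.0]), (221, [435.0, 212.0, 1.0]), (224, [448.0, 216.0, 0.0])]
412 [(188, [614.0, 254.0, 205.0]), (191, [616.0, 255.0, 199.0]), (194, [617.0, 256.0, 193.0]), (197, [619.0, 258.0, 187.0]), (200, [604.0, 255.0, 170.0]), (203, [603.0, 255.0, 163.0]), (206, [603.0, 256.0, 155.0]), (209, [599.0, 256.0, 145.0]), (212, [390.0, 201.0, 1.0]), (215, [407.0, 207.0, 3.0]), (218, [415.0, 211.0, -1.0]), (221, [427.0, 215.0, -2.0]), (224, [445.0, 221.0, 0.0])]
```

View pics/crop5.png

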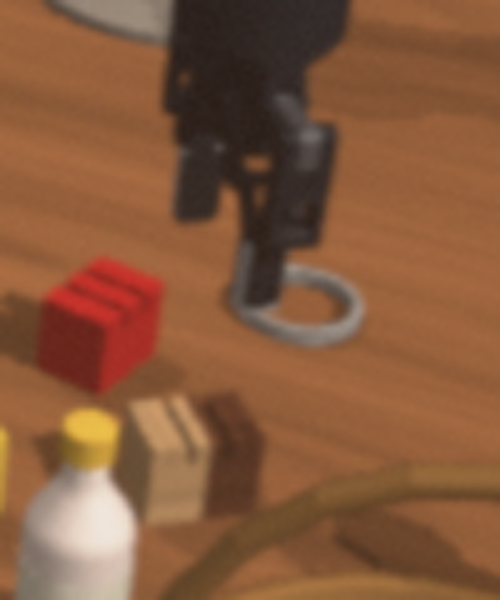

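In the depth image the open fingertips sit at z≈0.134, but the stated geometry puts them at about 0.106. I'll descend part-way with a force guard and look again.

Run:
```python
from h import *
print(r.move_straight([.562,.225,.06],speed=.12,max_force=6))
r.hold(.2);s=st();print(s['joint_positions'],s['eef_rot'],down(41))
snap('d')
q=np.load('pics/d_scene.npz');P=cloud('scene',q['d'])
for u in (398,400,402,406,408,410):print(u,[(v,(P[v,u]*1000).round().tolist()) for v in range(200,246,4) if P[v,u,2]>.02])
cv2.imwrite('pics/crop6.png',cv2.resize(q['p'][150:270,360:460,::-1],None,fx=5,fy=5,interpolation=cv2.INTER_CUBIC))
```

```text
False
t 3.10 p [0.5626 0.2251 0.061 ] F [ 0.27 -1.32  1.25] w 0.0719
[ 2.54271190e-01  6.51322787e-01  1.49285787e+00 -2.22121402e-05
  9.95586800e-01 -4.61306087e-01] [4.14691090e-01 9.09961794e-01 5.67928083e-04 7.14405840e-04] [0.41469324 0.90996127 0.         0.        ]
398 [(200, [532.0, 201.0, 115.0]), (204, [534.0, 203.0, 105.0]), (208, [533.0, 204.0, 94.0]), (212, [537.0, 207.0, 86.0]), (232, [556.0, 220.0, 42.0]), (236, [574.0, 226.0, 44.0]), (240, [583.0, 230.0, 40.0]), (244, [583.0, 232.0, 29.0])]
400 [(200, [589.0, 224.0, 153.0]), (204, [592.0, 226.0, 144.0]), (208, [530.0, 208.0, 94.0]), (232, [557.0, 225.0, 45.0]), (236, [571.0, 230.0, 44.0]), (240, [584.0, 235.0, 42.0]), (244, [579.0, 235.0, 27.0])]
402 [(200, [594.0, 230.0, 157.0]), (204, [597.0, 232.0, 149.0]), (208, [603.0, 235.0, 143.0]), (228, [599.0, 241.0, 88.0]), (232, [601.0, 242.0, 79.0]), (236, [571.0, 235.0, 45.0]), (240, [576.0, 238.0, 38.0]), (244, [577.0, 240.0, 28.0])]
406 [(200, [596.0, 239.0, 162.0]), (204, [583.0, 237.0, 143.0]), (208, [596.0, 242.0, 142.0]), (212, [600.0, 244.0, 134.0]), (216, [605
[... 214 characters left out ...]
0, 26.0])]
408 [(200, [594.0, 243.0, 162.0]), (208, [595.0, 246.0, 142.0]), (212, [615.0, 253.0, 145.0]), (216, [616.0, 255.0, 136.0]), (220, [622.0, 258.0, 130.0]), (224, [603.0, 254.0, 107.0]), (228, [605.0, 256.0, 98.0]), (232, [599.0, 256.0, 83.0]), (236, [563.0, 247.0, 46.0]), (240, [568.0, 250.0, 38.0]), (244, [567.0, 251.0, 26.0])]
410 [(200, [617.0, 254.0, 177.0]), (204, [618.0, 256.0, 168.0]), (208, [620.0, 258.0, 160.0]), (212, [622.0, 259.0, 151.0]), (216, [622.0, 261.0, 141.0]), (220, [619.0, 261.0, 129.0]), (224, [598.0, 257.0, 105.0]), (228, [601.0, 259.0, 97.0]), (232, [597.0, 260.0, 83.0]), (236, [558.0, 251.0, 43.0]), (240, [564.0, 254.0, 36.0]), (244, [559.0, 254.0, 21.0])]
```

View pics/crop6.png

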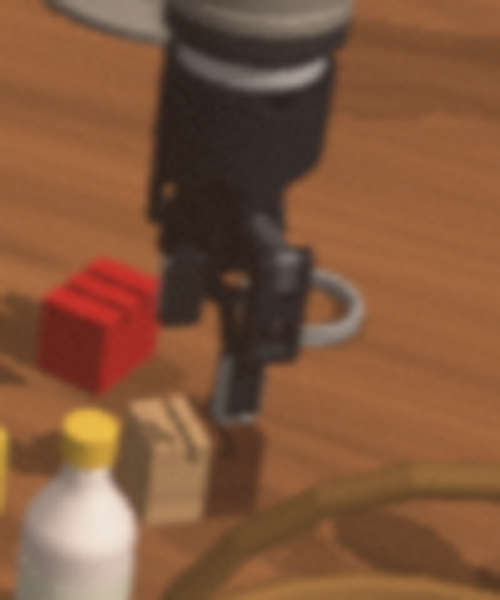

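Run:
```python
from h import *
print(r.move_straight([.562,.225,.032],speed=.06,max_force=5))
r.hold(.2);s=st()
snap('e')
for n,b in (('scene',(150,270,360,460)),('top',(150,270,200,300))):
  q=np.load(f'pics/e_{n}.npz')
  cv2.imwrite(f'pics/e_{n}_c.png',cv2.resize(q['p'][b[0]:b[1],b[2]:b[3],::-1],None,fx=4,fy=4,interpolation=cv2.INTER_CUBIC))
cv2.imwrite('pics/crop7.png',np.hstack([cv2.imread('pics/e_scene_c.png'),cv2.imread('pics/e_top_c.png')]))
```

```text
False
t 4.02 p [0.5623 0.2251 0.0324] F [0.21 0.74 0.22] w 0.0724
```

View pics/crop7.png

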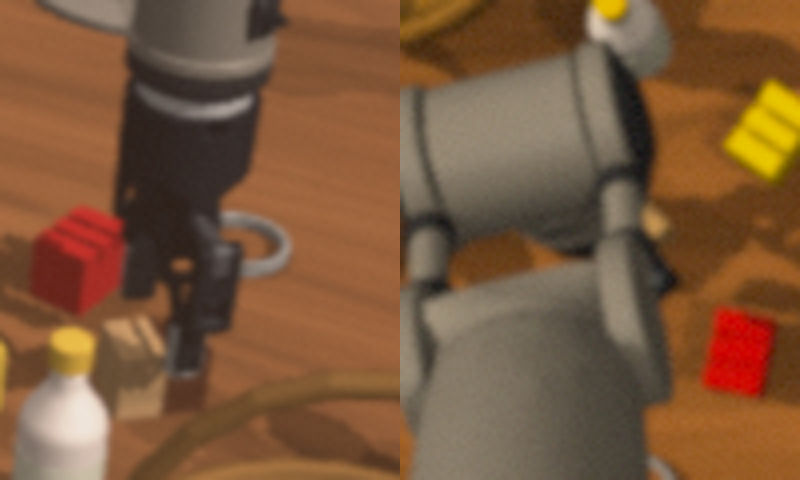

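Run:
```python
from h import *
for z in(.02,.03,.04,.05): print(z,proj('scene',[.6,.253,z]),proj('scene',[.592,.25,z]))
print(r.move_straight([.562,.225,.012],speed=.05,max_force=5))
r.hold(.2);s=st()
snap('f')
for n,b in (('scene',(170,290,360,460)),):
  q=np.load(f'pics/f_{n}.npz')
  cv2.imwrite(f'pics/crop8.png',cv2.resize(q['p'][b[0]:b[1],b[2]:b[3],::-1],None,fx=5,fy=5,interpolation=cv2.INTER_CUBIC))
```

```text
0.02 [[403.43858883 253.48749142]] [[403.44816298 251.25221618]]
0.03 [[403.95678261 250.12780673]] [[403.96288389 247.9045665 ]]
0.04 [[404.48043756 246.7336111 ]] [[404.48299328 244.52276006]]
0.05 [[405.00964287 243.3043542 ]] [[405.0085786  241.10625575]]
False
t 4.87 p [0.5622 0.2251 0.0123] F [-0.27  0.56  0.22] w 0.0720
```

View pics/crop8.png

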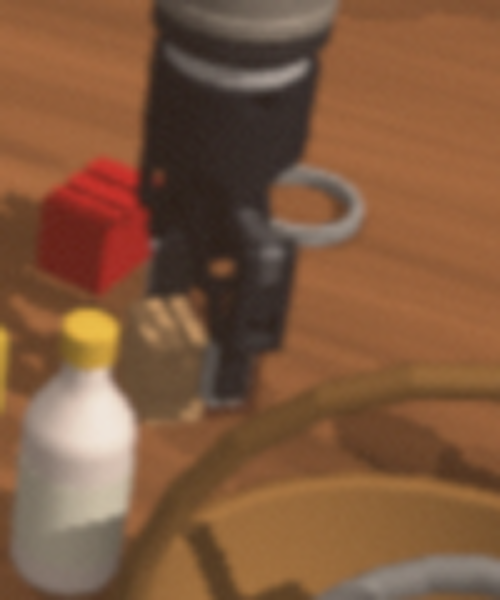

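The TCP is at z=0.012 with no contact, and the open tips appear at z≈0.03. So the real tips sit about 28 mm shorter than stated, and I'll use the measured value. The finger is also about 4 mm towards the dark half, so I'll shift, lower under the force guard and grip.

Run:
```python
from h import *
print(r.move_straight([.5645,.2222,.000],speed=.05,max_force=5))
st()
command_gripper(.03,40); st()
r.hold(.1)
q=optics.get_image('scene');cv2.imwrite('pics/g.png',cv2.resize(q[0][170:290,360:460,::-1],None,fx=5,fy=5,interpolation=cv2.INTER_CUBIC))
```

```text
False
t 5.37 p [ 0.5642  0.222  -0.0006] F [-0.04  0.04  0.38] w 0.0720
t 5.76 p [5.647e-01 2.223e-01 3.000e-04] F [-0.7  -0.99  1.47] w 0.0397
```

View pics/g.png

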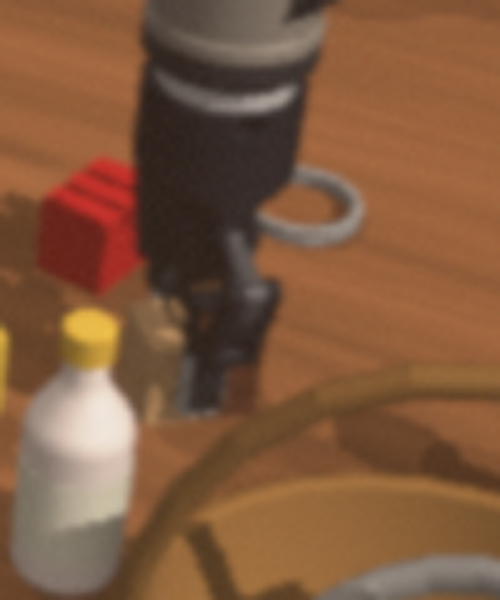

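Run:
```python
from h import *
r.move_straight([.5645,.2222,.13],speed=.2)
st()
r.reach(C(.036,0,.13),down(TH-90)); 
r.move_straight(C(.036,0,.075),speed=.1)
r.hold(.2);st();snap('i')
q=np.load('pics/i_scene.npz');cv2.imwrite('pics/crop9.png',cv2.resize(q['p'][140:240,250:380,::-1],None,fx=6,fy=6,interpolation=cv2.INTER_CUBIC))
```

```text
t 6.71 p [0.5636 0.222  0.1287] F [-0.03 -0.61 -1.9 ] w 0.0395
t 8.62 p [ 0.5196 -0.0312  0.0757] F [-0.86 -0.29 -0.9 ] w 0.0398
```

View pics/crop9.png

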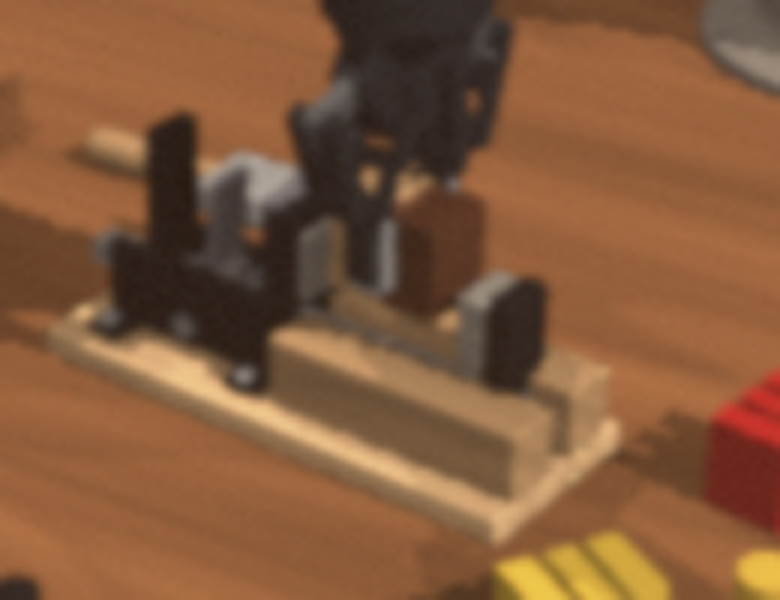

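View pics/i_top.png

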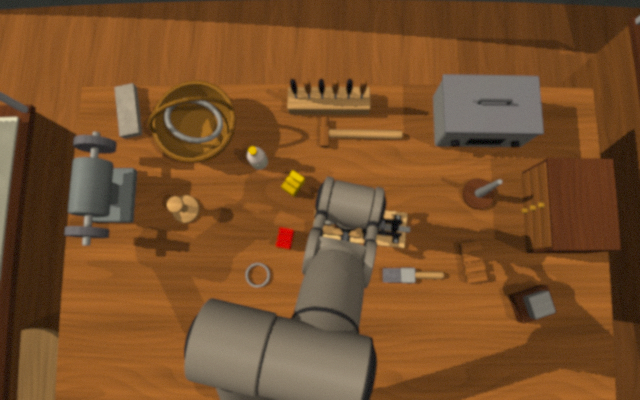

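Run:
```python
from h import *
q=np.load('pics/i_scene.npz');P=cloud('scene',q['d']);p=q['p'].astype(int)
f=lambda X:(np.round((proj('scene',X)[0]-[250,140])*6))
for c in ([.064,.02,.075],[.064,-.02,.075],[.064,.02,.12],[.064,-.02,.12],[.008,-.02,.12],[.008,-.02,.075]): print(c,f(C(*c)))
t=np.radians(TH);R=np.array([[np.cos(t),np.sin(t)],[-np.sin(t),np.cos(t)]])
for (u,v) in ((440,250),(430,230),(450,280),(470,220),(415,270),(440,195),(380,250),(318,255),(333,260),(475,330),(172,150),(425,300)):
    uu,vv=round(250+u/6),round(140+v/6);X=np.nanmedian(P[vv-1:vv+2,uu-1:uu+2].reshape(-1,3),0);print((u,v),(np.r_[R@(X[:2]-O),X[2]]*1000).round(),p[vv,uu])
```

```text
[0.064, 0.02, 0.075] [477. 281.]
[0.064, -0.02, 0.075] [425. 317.]
[0.064, 0.02, 0.12] [481. 192.]
[0.064, -0.02, 0.12] [428. 227.]
[0.008, -0.02, 0.12] [324. 189.]
[0.008, -0.02, 0.075] [324. 277.]
(440, 250) [ 66. -14. 106.] [88 55 38]
(430, 230) [ 65. -17. 119.] [89 55 37]
(450, 280) [66. -5. 87.] [89 54 35]
(470, 220) [ 67.   6. 112.] [94 57 40]
(415, 270) [ 58. -23.  98.] [67 42 29]
(440, 195) [ 47.  11. 119.] [88 55 39]
(380, 250) [ 44. -28. 105.] [97 89 84]
(318, 255) [-4. -8. 79.] [84 73 64]
(333, 260) [ 16. -22.  91.] [98 75 51]
(475, 330) [ 89. -19.  78.] [100  88  77]
(172, 150) [-89.  -7. 104.] [44 31 23]
(425, 300) [ 66. -22.  85.] [72 45 31]
```

The block's predicted corners match the image to within about 2 mm, and it spans roughly x 9–65 mm between the jaws. Now I'll lower it with a force guard.

Run:
```python
from h import *
print(r.move_straight(C(.033,0,.056),speed=.08,max_force=4));st()
print(r.move_straight(C(.033,0,.046),speed=.03,max_force=4));s=st()
r.hold(.1);st()
```

```text
False
t 9.11 p [ 0.5186 -0.0342  0.0557] F [-0.01 -0.63 -1.61] w 0.0395
True
t 9.41 p [ 0.5195 -0.0343  0.0501] F [-0.65  0.86  4.72] w 0.0397
t 9.51 p [ 0.5196 -0.0343  0.0501] F [-0.57  0.51  6.32] w 0.0393
```

Run:
```python
from h import *
command_gripper(.066,40); st()
s=r.read_state()['eef_pos']
r.move_straight([s[0],s[1],.15],speed=.15);st()
r.reach(C(-.078,-.0,.19),down(TH))
st();snap('j')
q=np.load('pics/j_scene.npz');cv2.imwrite('pics/crop10.png',cv2.resize(q['p'][110:240,250:380,::-1],None,fx=4.5,fy=4.5,interpolation=cv2.INTER_CUBIC))
P=cloud('scene',q['d'])
t=np.radians(TH);R=np.array([[np.cos(t),np.sin(t)],[-np.sin(t),np.cos(t)]])
Q=P[150:230,255:360].reshape(-1,3);ok=np.isfinite(Q).all(1);Q=Q[ok];CL=np.c_[(Q[:,:2]-O)@R.T,Q[:,2]]
s=(CL[:,2]>.088)&(CL[:,2]<.105)&(CL[:,0]>.0)&(CL[:,0]<.085)&(abs(CL[:,1])<.04)
print(s.sum(),CL[s].mean(0),np.percentile(CL[s],[3,97],0),cv2.minAreaRect(CL[s][:,:2].astype(np.float32)))
```

```text
t 9.88 p [ 0.5189 -0.0342  0.0492] F [ 1.11 -0.02  0.91] w 0.0659
t 10.71 p [ 0.5183 -0.0341  0.1492] F [-0.72 -0.06 -0.45] w 0.0659
t 12.28 p [ 0.5071 -0.1443  0.1896] F [-0.23  0.58  0.38] w 0.0660
222 [ 0.04130735 -0.00641472  0.09332424] [[ 0.00999127 -0.0245141   0.08857647]
 [ 0.08112999  0.01582871  0.09618772]] ((0.046063266694545746, -0.004488794133067131), (0.07664525508880615, 0.04587911069393158), 0.432367742061615)
```

View pics/crop10.png

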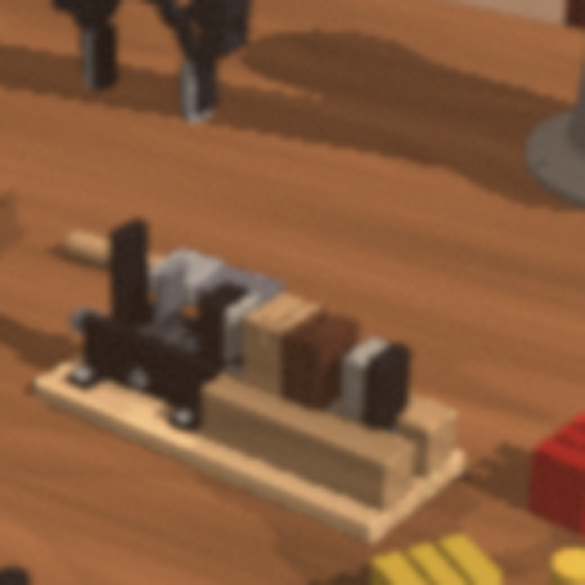

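View pics/j_top.png

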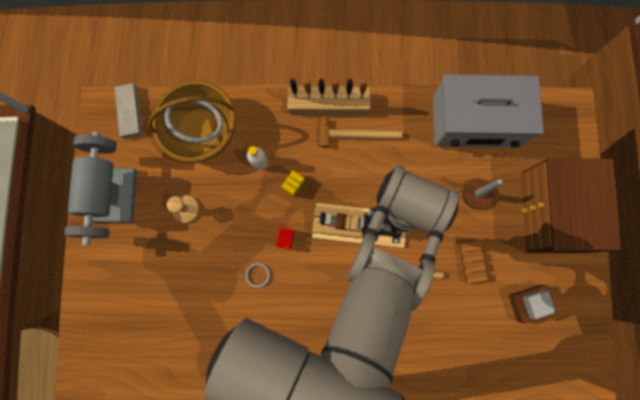

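The block stands slots up between the jaws, a few mm off the fixed pad, and is released. To pump, I'll keep the gripper open at a fixed width, straddling the handle, and pull the trigger with the front finger by moving the arm.

Run:
```python
from h import *
for z in (.06,.1):
  for x in(-.082,-.106): assert r.solve_ik(C(x,0,z),down(TH)) is not None
r.reach(C(-.082,0,.14),down(TH))
print(r.move_straight(C(-.082,0,.09),speed=.12,max_force=5));r.hold(.15);st();snap('k')
q=np.load('pics/k_scene.npz');cv2.imwrite('pics/crop11.png',cv2.resize(q['p'][110:240,250:380,::-1],None,fx=4.5,fy=4.5,interpolation=cv2.INTER_CUBIC))
P=cloud('scene',q['d'])
t=np.radians(TH);R=np.array([[np.cos(t),np.sin(t)],[-np.sin(t),np.cos(t)]])
for u in range(270,312,3):
  print(u,[(v,(np.r_[R@(P[v,u,:2]-O),P[v,u,2]]*1000).round().astype(int).tolist()) for v in range(136,190,4) if .07<P[v,u,2]<.16])
```

```text
False
t 13.41 p [ 0.5076 -0.1489  0.0913] F [0.02 0.73 0.05] w 0.0661
270 [(148, [-120, -8, 146]), (152, [-115, -14, 138]), (156, [-118, -12, 124]), (160, [-116, -14, 113])]
273 [(144, [-121, 6, 153]), (148, [-120, 4, 142]), (152, [-116, -1, 132]), (156, [-116, -2, 120]), (160, [-116, -2, 108])]
276 [(160, [-95, -13, 119]), (164, [-90, -19, 110]), (168, [-90, -20, 98]), (172, [-94, -16, 83]), (176, [-90, -21, 73])]
279 [(160, [-92, -4, 116]), (164, [-88, -9, 107]), (168, [-89, -9, 94]), (172, [-89, -9, 81])]
282 [(160, [-90, 7, 112]), (164, [-89, 4, 102]), (168, [-89, 4, 89]), (172, [-91, 6, 75])]
285 [(172, [-60, -17, 95]), (176, [-63, -15, 80])]
288 [(152, [-50, -15, 157]), (168, [-64, 0, 99]), (172, [-56, -9, 92]), (176, [-60, -5, 77])]
291 [(152, [-42, -11, 158]), (156, [-40, -15, 149]), (160, [-41, -13, 135]), (164, [-44, -10, 121]), (168, [-45, -10, 109])]
294 [(156, [-31, -13, 150]), (160, [-35, -8, 135]), (164, [-38, -5, 121]), (168, [-44, 3, 104]), (176, [-26, -20, 95]), (180, [-24, -23, 84])]
297 [(156, [-19, -16, 155]), (176, [-20, -15, 95]), (180, [-17, -18, 85]), (184, [-16, -20, 74])]
300 [(176, [-13, -10, 95]), (180, [-4, -22, 91]), (184, [-7, -19, 76])]
303 [(152, [-17, 8, 158]), (176, [-12, 1, 91]), (180, [-4, -9, 85]), (184, [-4, -9, 72])]
306 [(176, [-3, 3, 93]), (180, [13, -17, 95]), (184, [17, -23, 86]), (188, [19, -25, 76])]
309 [(180, [18, -12, 94]), (184, [23, -17, 86]), (188, [26, -21, 77])]
```

View pics/crop11.png

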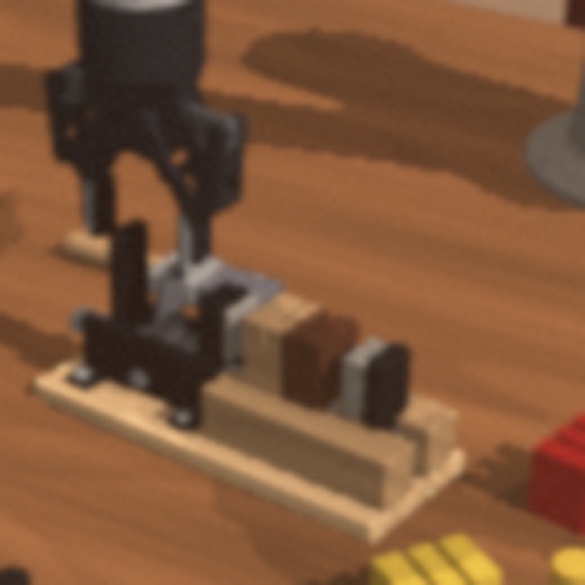

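Run:
```python
from h import *
print(r.move_straight(C(-.082,0,.062),speed=.08,max_force=5));r.hold(.15);s=st()
F0=s['contact_force']
t=np.radians(TH);ax=np.array([np.cos(t),np.sin(t),0])
# first pull, in steps, log force along clamp x
for d in np.arange(.003,.016,.003):
    r.move_straight(C(-.082-d,0,.062),speed=.05)
    s=r.read_state();print(round(d,3),round(s['time_s'],2),'Fx %.2f'%(np.dot(ax,s['contact_force']-F0)), np.round(s['contact_force'],1),'x',round(np.dot(ax[:2],np.array(s['eef_pos'][:2])-O),4))
snap('l')
q=np.load('pics/l_scene.npz');cv2.imwrite('pics/crop12.png',cv2.resize(q['p'][110:240,250:380,::-1],None,fx=4.5,fy=4.5,interpolation=cv2.INTER_CUBIC))
```

```text
False
t 14.16 p [ 0.5072 -0.1487  0.0625] F [ 0.02  0.34 -0.17] w 0.0658
0.003 14.41 Fx -0.52 [ 1.3 -0.3 -0.2] x -0.0853
0.006 14.66 Fx 0.27 [ 0.1  0.6 -0. ] x -0.0882
0.009 14.91 Fx 2.15 [-0.2  2.5  2.1] x -0.0909
0.012 15.16 Fx 1.13 [0.5 1.4 2.5] x -0.0941
0.015 15.41 Fx 3.49 [-0.1  3.9  2.4] x -0.0971
```

View pics/crop12.png

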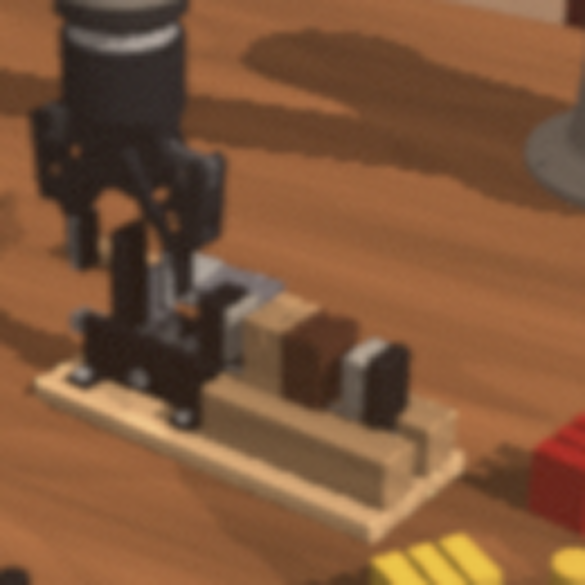

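The finger meets the trigger at TCP x≈-0.090 and feels 2–3.5 N. I'll finish stroke 1 and track the jaw in the images.

```bash
cat >> h.py <<'E'
t_=np.radians(TH);AX=np.array([np.cos(t_),np.sin(t_),0])
def jaw(p,name='scene'):
    """dark sliding-jaw blob in the scene view -> clamp x of its centroid (z .08) and count"""
    g=p.astype(int).max(2)
    roi=np.zeros(g.shape,bool);roi[180:212,312:346]=1
    m=(g<62)&roi
    import scipy.ndimage as nd
    l,k=nd.label(m)
    if k==0:return None
    s=nd.sum(m,l,range(1,k+1));m=l==1+np.argmax(s)
    v,u=np.nonzero(m);w=(62-g[m]).astype(float)
    X=cast('scene',[np.average(u,weights=w)],[np.average(v,weights=w)],.08)[0]
    return round(float((X[:2]-O)@AX[:2]),4),int(m.sum()),round(float(u.mean()),2),round(float(v.mean()),2)
def tx():
    s=r.read_state();return round(float((np.array(s['eef_pos'][:2])-O)@AX[:2]),4),np.round(s['contact_force'],1),round(float(AX@s['contact_force']),2),round(s['time_s'],2)
E
python3 - <<'E'
from h import *
for k in 'abcdjkl':print(k,jaw(np.load(f'pics/{k}_scene.npz')['p']))
hit=r.move_straight(C(-.118,0,.062),speed=.05,max_force=12);print(hit,tx())
p,_=optics.get_image('scene');print(jaw(p),tx())
r.move_straight(C(-.082,0,.062),speed=.1);print(tx());r.hold(.3)
p,_=optics.get_image('scene');print(jaw(p),tx())
cv2.imwrite('pics/crop13.png',cv2.resize(p[110:240,250:380,::-1],None,fx=4.5,fy=4.5,interpolation=cv2.INTER_CUBIC))
E
```

```text
a (0.1073, 125, 335.05, 196.0)
b (0.1072, 134, 335.13, 196.01)
c (0.1072, 130, 335.16, 195.84)
d (0.1073, 135, 335.15, 195.95)
j (0.1073, 118, 335.19, 195.9)
k (0.107, 121, 335.12, 195.93)
l (0.1074, 122, 335.12, 195.88)
True (-0.1089, array([2.6, 5.4, 4.1]), 5.67, 15.87)
(0.101, 124, 333.06, 195.08) (-0.1089, array([1.1, 4.8, 3.6]), 4.88, 15.92)
(-0.0819, array([-0.2,  0.3, -0.4]), 0.29, 16.33)
(0.1008, 124, 332.95, 195.04) (-0.0823, array([-0.5,  0. ,  0.6]), -0.03, 16.68)
```

View pics/crop13.png

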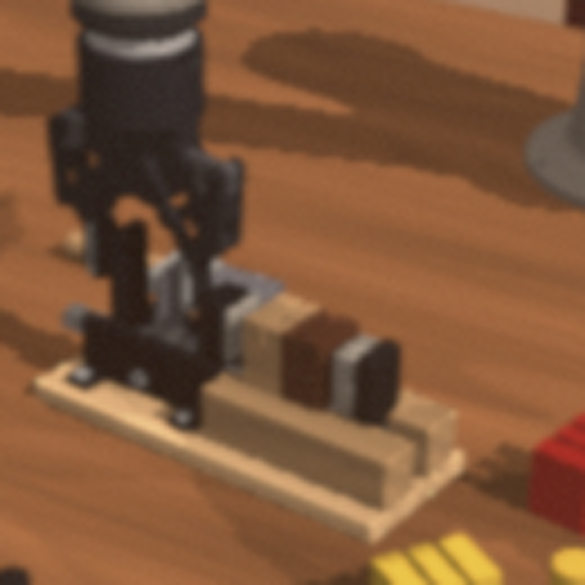

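Stroke 1 moved the jaw 6.5 mm and it stayed there. On to stroke 2.

```bash
cat >> h.py <<'E'
def stroke(tag,end=-.118,mf=12):
    hit=r.move_straight(C(end,0,.062),speed=.05,max_force=mf);print(hit,tx())
    p,_=optics.get_image('scene');print('squeezed',jaw(p),tx())
    r.move_straight(C(-.084,0,.062),speed=.1);r.hold(.35)
    p,_=optics.get_image('scene');print('released',jaw(p),tx())
    cv2.imwrite(f'pics/{tag}.png',cv2.resize(p[110:240,250:380,::-1],None,fx=4.5,fy=4.5,interpolation=cv2.INTER_CUBIC))
E
python3 - <<'E'
from h import *
stroke('s2')
E
```

```text
True (-0.1023, array([1.2, 2.5, 2.5]), 2.57, 17.18)
squeezed (0.098, 118, 332.28, 194.72) (-0.1017, array([1.4, 2.7, 2.8]), 2.81, 17.23)
released (0.0979, 118, 332.19, 194.67) (-0.0842, array([-0.5,  0.2, -0.5]), 0.14, 17.95)
```

View pics/s2.png

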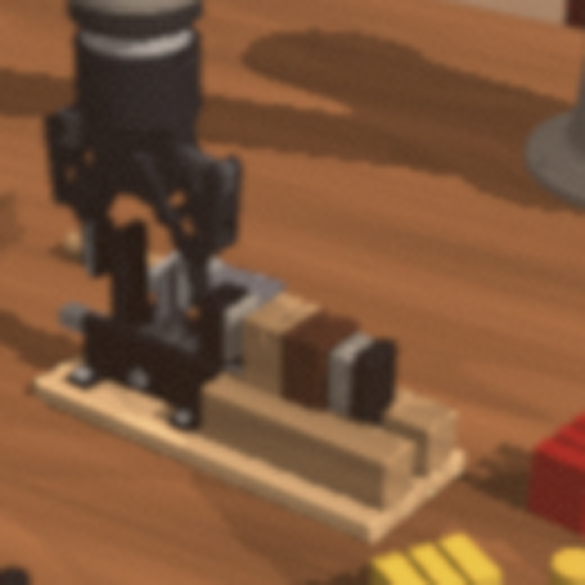

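Run:
```python
from h import *
stroke('s3',end=-.1092,mf=25)
```

```text
False (-0.1086, array([-0.5,  6.7,  5.7]), 6.56, 18.6)
squeezed (0.0883, 123, 329.2, 193.54) (-0.1085, array([0.3, 5.1, 5.1]), 5.15, 18.65)
released (0.0884, 120, 329.07, 193.49) (-0.0843, array([-0.6,  0.2, -0.5]), 0.13, 19.45)
```

View pics/s3.png

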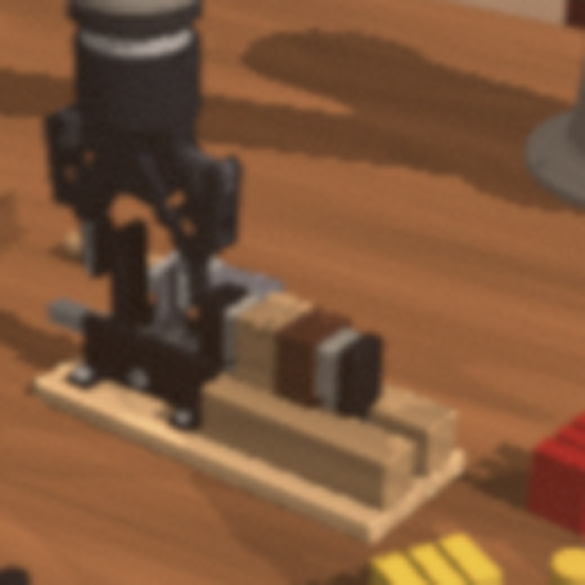

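```bash
cat >> h.py <<'E'
def planeY(u,v,y0):
    m=optics.camera_model('scene');R=np.array(m['R']);t=np.array(m['t'])
    d=undist(m,np.array([[u,v]],float))[0]@R;c=-R.T@t
    n=np.array([-AX[1],AX[0],0]);s=(y0-n[:2]@(c[:2]-O))/(n@d);X=c+s*d
    return float((X[:2]-O)@AX[:2]),float(X[2])
def prof(p,z,y0=-.02,xs=np.arange(-.03,.13,.001)):
    U=proj('scene',np.array([C(x,y0,z) for x in xs])).astype(np.float32)
    return np.c_[xs*1000,cv2.remap(p,U[None,:,0],U[None,:,1],cv2.INTER_LINEAR)[0].astype(int)]
E
python3 - <<'E'
from h import *
snap('m')
a=np.load('pics/j_scene.npz')['p'];b=np.load('pics/m_scene.npz')['p']
A=sum(prof(a,z) for z in(.068,.072,.076,.08))/4;B=sum(prof(b,z) for z in(.068,.072,.076,.08))/4
for i in range(len(A)):print(int(A[i,0]),A[i,1:].round().astype(int).tolist(),B[i,1:].round().astype(int).tolist())
E
```

```text
-30 [58, 42, 33] [56, 41, 33]
-28 [56, 40, 32] [54, 40, 32]
-27 [54, 39, 31] [52, 38, 31]
-26 [52, 38, 30] [51, 37, 30]
-25 [50, 36, 28] [49, 36, 29]
-24 [50, 35, 28] [48, 35, 28]
-23 [49, 34, 26] [46, 34, 26]
-22 [48, 34, 26] [45, 33, 25]
-21 [48, 34, 26] [45, 32, 25]
-20 [47, 34, 26] [45, 32, 24]
-19 [47, 33, 26] [45, 31, 24]
-18 [47, 33, 26] [45, 31, 24]
-17 [47, 33, 26] [45, 31, 24]
-16 [48, 33, 26] [45, 32, 24]
-15 [48, 33, 26] [45, 32, 25]
-14 [48, 34, 27] [46, 33, 26]
-13 [50, 35, 28] [47, 34, 27]
-12 [50, 36, 29] [48, 35, 28]
-11 [53, 40, 32] [50, 38, 31]
-10 [57, 44, 36] [55, 42, 36]
-9 [61, 48, 40] [59, 47, 39]
-8 [65, 53, 44] [63, 52, 44]
-7 [71, 58, 50] [69, 57, 49]
-6 [76, 64, 56] [74, 63, 54]
-5 [82, 70, 61] [79, 68, 59]
-4 [84, 73, 64] [83, 72, 62]
-3 [86, 74, 64] [85, 74, 63]
-2 [86, 75, 65] [87, 75, 64]
-1 [87, 75, 66] [90, 76, 65]
0 [86, 74, 64] [92, 76, 63]
0 [86, 74, 64] [94, 77, 62]
1 [84, 72, 62] [96, 77, 60]
2 [85, 72, 62] [99, 78, 59]
3 [86, 72, 60] [102, 79, 59]
4 [88, 72, 59] [104, 80, 59]
5 [89, 72, 58] [106, 81, 58]
6 [93, 74, 58] [107, 81, 58]
7 [96, 75, 
[... 2992 characters left out ...]
[162, 123, 85]
109 [53, 38, 31] [172, 131, 90]
110 [53, 38, 30] [178, 135, 93]
111 [52, 38, 30] [182, 138, 96]
112 [52, 38, 31] [186, 141, 98]
113 [52, 38, 31] [186, 142, 97]
114 [53, 40, 32] [187, 142, 98]
115 [54, 41, 32] [188, 142, 98]
116 [56, 42, 33] [187, 142, 97]
117 [60, 44, 34] [186, 141, 97]
118 [63, 47, 36] [186, 140, 97]
119 [70, 52, 40] [185, 140, 96]
120 [80, 60, 44] [184, 139, 96]
121 [89, 67, 48] [182, 138, 95]
122 [104, 78, 56] [181, 137, 94]
123 [118, 90, 63] [179, 136, 93]
124 [134, 101, 70] [178, 135, 92]
125 [147, 112, 78] [177, 134, 92]
126 [159, 121, 84] [176, 134, 92]
127 [172, 130, 90] [176, 134, 92]
128 [179, 135, 93] [176, 133, 92]
129 [183, 138, 96] [175, 132, 91]
```

The block has started to move (colour line from 34.5 to 30.3 mm; 28 means against the fixed pad). About 2 mm of approach is left, plus 2.5 mm of pad, so I'll squeeze in small steps while watching force, jaw and block edge.

```bash
cat >> h.py <<'E'
def edge(p):
    B=sum(prof(p,z) for z in(.068,.072,.076,.08))/4
    s=(B[:,0]>20)&(B[:,0]<45);x=B[s,0];g=B[s,1]
    i=np.argmax(g<88);return round(float(x[i-1]+(g[i-1]-88)/(g[i-1]-g[i]+1e-9)),2)
def fav(n=8):
    f=[]
    for _ in range(n):
        r.hold(.03);f.append(AX@r.read_state()['contact_force'])
    return round(float(np.mean(f)),2)
def step(x,sp=.02):
    r.move_straight(C(x,0,.062),speed=sp);r.hold(.1);F=fav();p,_=optics.get_image('scene')
    print('cmd',x,'x',tx()[0],'F',F,'jaw',jaw(p)[0],'edge',edge(p),'t',tx()[3],flush=True);return F,jaw(p)[0],edge(p)
E
python3 - <<'E'
from h import *
step(-.084);step(-.092,.05);step(-.094)
for x in np.arange(-.0955,-.1046,-.0015):
    F,j,e=step(round(x,4))
    if F>6.5 or j<.0855: break
E
```

```text
cmd -0.084 x -0.084 F 0.04 jaw 0.0882 edge 30.14 t 20.22
cmd -0.092 x -0.0919 F 2.43 jaw 0.0884 edge 30.11 t 20.94
cmd -0.094 x -0.094 F 2.8 jaw 0.0883 edge 30.14 t 21.61
cmd -0.0955 x -0.0955 F 3.56 jaw 0.0885 edge 30.15 t 22.27
cmd -0.097 x -0.097 F 4.75 jaw 0.0881 edge 29.33 t 22.94
cmd -0.0985 x -0.0985 F 4.38 jaw 0.0874 edge 28.53 t 23.61
cmd -0.1 x -0.1 F 4.34 jaw 0.0869 edge 28.39 t 24.27
cmd -0.1015 x -0.1012 F 5.59 jaw 0.0866 edge 27.8 t 24.94
cmd -0.103 x -0.1026 F 6.48 jaw 0.0856 edge 26.84 t 25.61
cmd -0.1045 x -0.104 F 6.4 jaw 0.0845 edge 25.82 t 26.27
```

Run:
```python
from h import *
snap('n')
p=np.load('pics/n_scene.npz')['p']
cv2.imwrite('pics/crop14.png',cv2.resize(p[160:225,270:360,::-1],None,fx=8,fy=8,interpolation=cv2.INTER_CUBIC))
step(-.1045)
```

```text
cmd -0.1045 x -0.104 F 6.7 jaw 0.0845 edge 25.86 t 27.04
```

View pics/crop14.png

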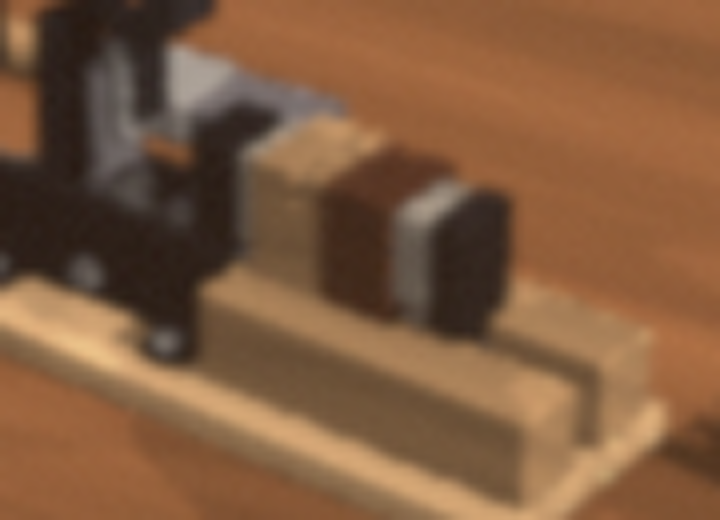

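Run:
```python
from h import *
e0=None
for x in (-.1055,-.1065,-.1075,-.1085,-.1095,-.1105):
    F,j,e=step(x)
    if F>8 : break
```

```text
cmd -0.1055 x -0.105 F 6.72 jaw 0.084 edge 25.1 t 27.71
cmd -0.1065 x -0.106 F 7.16 jaw 0.0837 edge 25.05 t 28.38
cmd -0.1075 x -0.1069 F 6.69 jaw 0.083 edge 24.43 t 29.04
cmd -0.1085 x -0.1079 F 6.61 jaw 0.0823 edge 23.57 t 29.71
cmd -0.1095 x -0.1089 F 7.15 jaw 0.0815 edge 23.32 t 30.38
cmd -0.1105 x -0.1091 F 10.15 jaw 0.0814 edge 23.3 t 31.04
```

The trigger is home and the pad still isn't pressed in: jaw and block edge moved together. I'll let it out fully, then start the next stroke in small steps.

Run:
```python
from h import *
r.move_straight(C(-.082,0,.062),speed=.08);r.hold(.5);step(-.083)
step(-.091,.05)
for x in np.arange(-.0925,-.1,-.001):
    F,j,e=step(round(x,4))
    if F>7.2 or j<.0805: break
snap('o')
p=np.load('pics/o_scene.npz')['p']
cv2.imwrite('pics/crop15.png',cv2.resize(p[160:225,270:360,::-1],None,fx=8,fy=8,interpolation=cv2.INTER_CUBIC))
```

```text
cmd -0.083 x -0.083 F 0.23 jaw 0.0812 edge 23.29 t 32.72
cmd -0.091 x -0.0909 F 2.87 jaw 0.0813 edge 23.33 t 33.44
cmd -0.0925 x -0.0925 F 2.43 jaw 0.0812 edge 23.36 t 34.11
cmd -0.0935 x -0.0935 F 2.69 jaw 0.0812 edge 23.33 t 34.77
cmd -0.0945 x -0.0945 F 2.72 jaw 0.0814 edge 23.27 t 35.44
cmd -0.0955 x -0.0955 F 3.54 jaw 0.0812 edge 23.3 t 36.11
cmd -0.0965 x -0.0965 F 3.81 jaw 0.0813 edge 23.32 t 36.77
cmd -0.0975 x -0.0974 F 5.36 jaw 0.0814 edge 23.35 t 37.44
cmd -0.0985 x -0.0983 F 5.48 jaw 0.0809 edge 23.26 t 38.11
cmd -0.0995 x -0.0992 F 5.41 jaw 0.0806 edge 23.26 t 38.77
```

View pics/crop15.png

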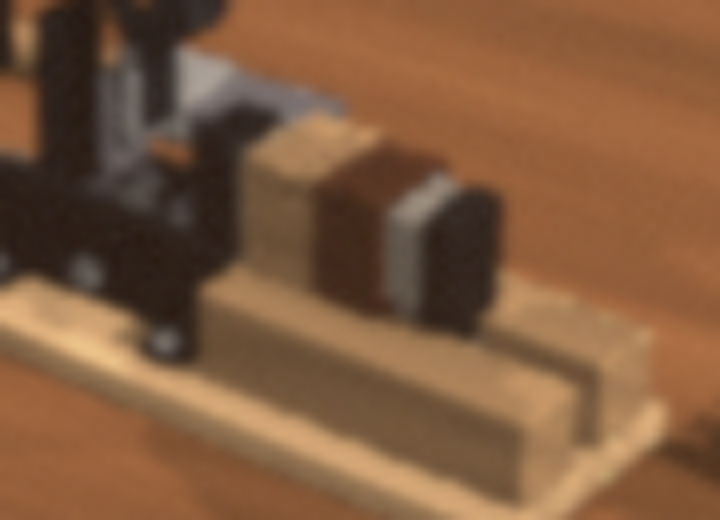

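The edge now holds at 23.3 while the jaw advances from 81.3, so the block is against the fixed pad and the soft pad is starting to press in. The target is a jaw reading of about 78.8 and F of about 8.

Run:
```python
from h import *
for x in (-.1005,-.1015,-.1025,-.1032):
    F,j,e=step(x)
    if F>8.3 or j<.0791: break
```

```text
cmd -0.1005 x -0.1002 F 5.96 jaw 0.0805 edge 23.36 t 39.54
cmd -0.1015 x -0.1009 F 7.12 jaw 0.08 edge 23.05 t 40.21
cmd -0.1025 x -0.1015 F 8.86 jaw 0.0801 edge 23.0 t 40.88
```

Run:
```python
from h import *
step(-.1032)
r.hold(.3)
js=[];es=[]
for _ in range(6):
    p,_=optics.get_image('scene');js.append(jaw(p)[0]);es.append(edge(p))
print(np.mean(js),np.mean(es),fav(15),tx());print(st()['grip_width'])
cv2.imwrite('pics/crop16.png',cv2.resize(p[110:240,250:380,::-1],None,fx=4.5,fy=4.5,interpolation=cv2.INTER_CUBIC))
```

```text
cmd -0.1032 x -0.102 F 9.26 jaw 0.0796 edge 23.05 t 41.54
0.07989999999999998 23.138333333333335 9.27 (-0.102, array([1.8, 8.6, 7.3]), 8.75, 42.64)
t 42.64 p [ 0.5047 -0.1685  0.0622] F [1.85 8.6  7.27] w 0.0662
0.06620351842907041
```

View pics/crop16.png

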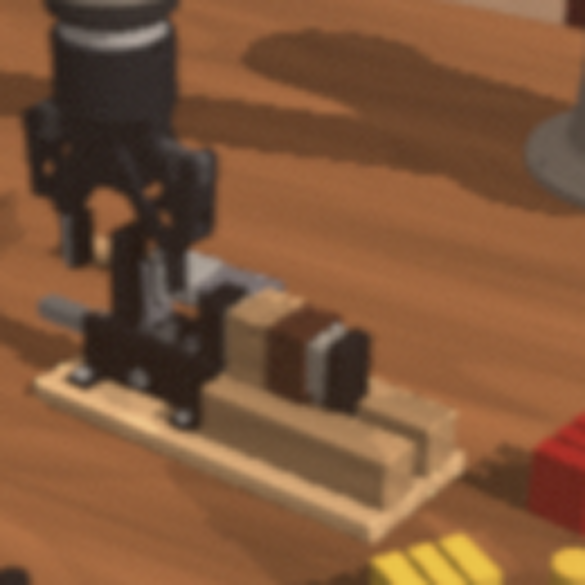

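Run:
```python
from h import *
step(-.1042);r.hold(.3)
js=[];es=[]
for _ in range(8):
    p,_=optics.get_image('scene');js.append(jaw(p)[0]);es.append(edge(p))
print(np.mean(js),np.mean(es),fav(15),tx())
snap('z')
a=np.load('pics/m_scene.npz')['p'];o=np.load('pics/o_scene.npz')['p']
# pad thickness: near side faces at pad plane y=-.015
for q in(np.load('pics/j_scene.npz')['p'],a,o,p):
    B=sum(prof(q,z,-.015) for z in(.068,.072,.076,.08))/4
    b=B[:,3]; s=(B[:,0]>40); x=B[s,0];b=b[s];i=np.argmax(b);lo=x[:i][b[:i]<50][-1];hi=x[i:][b[i:]<52][0];print(i,b.max(),lo,hi,hi-lo,'area',(b[(x>lo-5)&(x<hi+5)]-28).sum())
```

```text
cmd -0.1042 x -0.1029 F 10.31 jaw 0.0794 edge 23.05 t 43.31
0.07935 23.095 9.93 (-0.1029, array([1.9, 9.7, 6.4]), 9.8, 44.51)Traceback (most recent call last):
  File "<stdin>", line 12, in <module>
IndexError: index 0 is out of bounds for axis 0 with size 0
```

View pics/z_top.png

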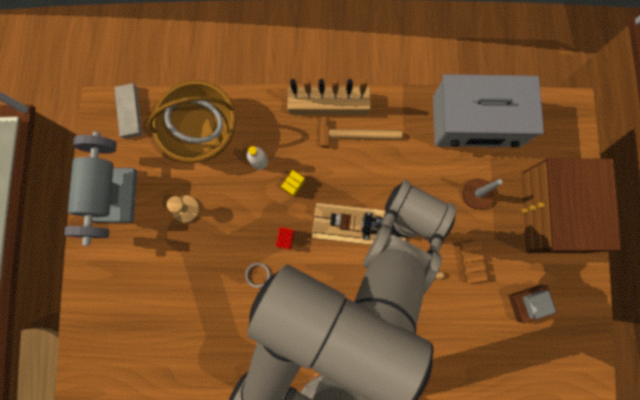

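Three estimates of the pad press-in now agree on being inside the 1.3–4.3 mm window: about 1.9 mm from the image, 2.7 mm from the trigger travel, and 3 mm from the force. The bystanders are where they started, so I'm handing in.

Run:
```python
from h import *
r.finish_job();st()
```

```text
the job is handed in; nothing more can be done
the job is handed in; nothing more can be done
```

The block is clamped and the job is handed in, with the trigger still squeezed; no verdict is reported.

- **Placing:** I set the two-tone block slots up on the bed, in line with the bar and a few mm off the fixed pad, and released it.
- **Clamping:** I pumped the trigger by pulling it back with one finger through arm motion, using four strokes, one of them short. A fifth, partial squeeze is the one being held.
- **Block position:** The block's colour line moved with the jaw, then stopped while the jaw kept advancing, so the block is up against the fixed pad.
- **Trigger:** The finger presses it with about 10 N.
- **Pad:** It is pressed in about half-way, but my three estimates disagree somewhat:

| Source | Press-in |
|---|---|
| Image | about 1.9 mm |
| Trigger travel | about 2.7 mm |
| Force | about 3 mm |

All three are inside the 1.3–4.3 mm window and well short of bottoming out.

- **Mismatches:** The real fingertips sit about 28 mm further back than the stated tool geometry, so I worked from measured heights. My absolute clamp x was also off: with the block against the fixed pad its colour line read about 23 mm instead of 28, so I relied on relative motion for the contact check. Vertical force on the tool was about 6–7 N while holding.
- **Bystanders:** In the last top view the ones in sight look unmoved; the brush was mostly hidden behind the arm.

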